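# Lay down the tongues round a tray's base

## Robot

A 6-joint arm with a two-finger parallel gripper is mounted at the origin on the work surface. World frame = base frame: x ahead of the robot, y to its left, z up, the work surface at z = 0. Lengths are in m, angles in degrees, forces in N, time in s.
With the tool pointing down it reaches from about 0.3 to 0.875 m from the base axis. Payload 4.2 kg.
Tool frame: the origin (TCP) lies on the front face of the gripper's body, between the roots of the fingers; the fingertips stand 73 mm ahead of it and the grasp point (between the pads) lies 54 mm ahead of it (r.tips_ahead is the distance from the TCP to the fingertips, in m); z points along the fingers, y is the line along which they close (so a half turn about z gives the same grasp; the last joint's range is limited). The gripper opens to 85 mm and grips with 20 to 120 N. Pads are 22 mm wide; open, the fingers measure 114 mm over their backs; the gripper's body (76 mm by 85 mm) begins 54 mm behind the grasp point. The pads swing forward as they close: fully open they stand 13 mm farther back than shut.
Start: joints at [-66.52, 18.312, 89.639, -0, 72.044, -1.146], TCP at [0.24, -0.523, 0.304] pointing down, gripper open.
Joint ranges: [-177.97, 177.97], [-48.28, 115.42], [12.27, 149.76], [-77.06, 257.06], [2.81, 150.46], [-146.56, 146.56]. Speed limits (degrees/s): [147.25, 147.25, 180, 180, 180, 180].

## Interface

Orientations are given as [roll, pitch, yaw] about the fixed x, y, z axes, in that order (R = Rz(yaw) Ry(pitch) Rx(roll)).
In Python, from station import r gives the robot as it stands.
- The arm moves only by the tool move_arm, never from a script. Its argument "moves" is one flat list of numbers, 4 for each row, row after row: the shift along the tool's x, y, z in mm, then the turn about the tool's z in degrees. A call has 1 to 8 rows; each row is the pose to reach, as a shift and turn from the pose commanded when the call began, along the tool's axes at that moment; what a row does not reach only later rows make up. A row lasts 1/12 s, in which the tool goes at most 41.7 mm and 7.16 degrees, less where a joint would pass 70% of its speed; a pose out of reach is approached as far as the arm can. A call with a gripper value outside its range is refused whole. "jaw" is the closure, from -1 (fully open) to 1 (shut), so that 0 is half open, set as the call begins (left out, the last holds). The fingers move at their own pace and stop on an object; "squeeze" is the grip in N (left out, the last holds). Time passes only in rows, so rows that repeat a pose let the fingers close. It gives the time, the measured TCP pose, the force, the opening and the grip force at its end, in the units of the state.
- r.read_state(): the state, without advancing time (a new reading comes with each control period).
- r.grab_frame(name): name is "side" or "top"; returns (picture, depth): 480x640x3 uint8, red, green, blue; 480x640 float32, m along the optical axis (not along the pixel's ray), 0 where there is no reading.
- r.camera_info(name): a dict with "intrinsics" (3x3 intrinsics, pixels), "extrinsics" (4x4, takes a point from camera to world coordinates). Camera axes: x right, y down, z forward; pixel columns grow to the right and rows downward; lengths in m; the calibration is good to about 2 mm. A picture is of the moment at which its call begins. camera_info takes no time and is no camera call.
- r.sign_off(): hands the job in; it is judged then, once.
Trained networks look in the newest picture that a camera, given by its name, has taken for a name from the list of things; names that differ only in an ending like _2 or _b are one class to them, and where a whole thing is asked for, a point or a joint stands for the part that bears it (a point fixed in the world has none). Each returns a list of dicts, best first, with "score" (0 to 1); they miss things now and then, are a little off and sometimes report something else, mostly with a low value. They report only what shows in the picture. A call takes as long as a camera call.
- r.find_in(camera, query): "rect" ([left, top, right, bottom] in pixels, round what is visible of it).
- r.tip_of(camera, query): "xy" ([column, row] in pixels: a listed point, or the origin of a listed thing).
The state is a dict: "time": time; "qpos": joint angles; "dq": joint speeds; "effort": joint torques, N m; "tcp_pos": TCP position; "tool_rot": TCP orientation; "contact_force": force on the tool from outside, world axes, zero at the start; "torque": the same for the moment, N m; "width": opening from 0.0 (shut) to 1.0 (fully open); "grip_force": force on a finger pad.
Only numpy, scipy, OpenCV 4.12 (cv2) and the standard library are available. Lean on these libraries where they do the work, as an engineer would, in place of code of your own. Each camera call takes 0.05 s, during which the arm holds its last target. There are 200 camera calls.

## Task

Run your fingertips lightly along the edge of the upturned copper tray, starting next to its hanging loop, so that the four tongues still standing there are smoothed down flat on the tin base one after the other, each the way it already leans. Do not bend a tongue backwards, dent the tin, shift or lift the tray, and leave the brass weight, hammer, cup and jar where they are.

Things in the scene. Friction and masses are not known exactly. Their poses are not given: they have to be found in the camera images.
- tray: loose round copper tray lying upside down, 300 mm across, 22 mm high, 2 to 3.3 kg, with a flat tin base sheet (268 mm across) on it; the tin's top face is 24 mm above the origin and dents at 40 N. Origin: centre of the underside; z up; x points at the hanging loop. Four copper tongues stand on a 115 mm radius; four others, at 190 to 286 degrees from the loop, are done and lie flat (2.2 mm proud)
- loop (a point): middle of the tray's flat brass wire hanging loop, 164 mm from the tray's centre along its x axis, 6 mm above the bench; the loop is 32 mm wide and ends 182 mm from the centre
- root1 (a point): foot (where it comes out of the tin) of the first standing tongue counted from the loop: 115 mm from the tray's centre, 40 degrees counter-clockwise (from above) from the loop, on the tin's top face; has the tray's axes
- tongue1 (a joint): angle (rad) of the first tongue above the tin: 0 flat (top 2.2 mm over the tin), 0.55 to 0.85 at the start, stop at 1.4. Soft copper strip 30 x 16 x 2 mm, hinging 2.5 mm below the tin's face on the radial line through root1, from there reaching counter-clockwise along the circle's tangent. Stays as bent; gives way to 1 to 5 N; a fingertip passing counter-clockwise 3 to 6 mm above the tin lays it flat; below 2 mm it may snag the foot
- root2 (a point): foot (where it comes out of the tin) of the second standing tongue counted from the loop: 115 mm from the tray's centre, 72 degrees counter-clockwise (from above) from the loop, on the tin's top face; has the tray's axes
- tongue2 (a joint): angle (rad) of the second tongue above the tin: 0 flat (top 2.2 mm over the tin), 0.55 to 0.85 at the start, stop at 1.4. Soft copper strip 30 x 16 x 2 mm, hinging 2.5 mm below the tin's face on the radial line through root2, from there reaching counter-clockwise along the circle's tangent. Stays as bent; gives way to 1 to 5 N; a fingertip passing counter-clockwise 3 to 6 mm above the tin lays it flat; below 2 mm it may snag the foot
- root3 (a point): foot (where it comes out of the tin) of the third standing tongue counted from the loop: 115 mm from the tray's centre, 104 degrees counter-clockwise (from above) from the loop, on the tin's top face; has the tray's axes
- tongue3 (a joint): angle (rad) of the third tongue above the tin: 0 flat (top 2.2 mm over the tin), 0.55 to 0.85 at the start, stop at 1.4. Soft copper strip 30 x 16 x 2 mm, hinging 2.5 mm below the tin's face on the radial line through root3, from there reaching counter-clockwise along the circle's tangent. Stays as bent; gives way to 1 to 5 N; a fingertip passing counter-clockwise 3 to 6 mm above the tin lays it flat; below 2 mm it may snag the foot
- root4 (a point): foot (where it comes out of the tin) of the fourth standing tongue counted from the loop: 115 mm from the tray's centre, 136 degrees counter-clockwise (from above) from the loop, on the tin's top face; has the tray's axes
- tongue4 (a joint): angle (rad) of the fourth tongue above the tin: 0 flat (top 2.2 mm over the tin), 0.55 to 0.85 at the start, stop at 1.4. Soft copper strip 30 x 16 x 2 mm, hinging 2.5 mm below the tin's face on the radial line through root4, from there reaching counter-clockwise along the circle's tangent. Stays as bent; gives way to 1 to 5 N; a fingertip passing counter-clockwise 3 to 6 mm above the tin lays it flat; below 2 mm it may snag the foot
- weight: small brass weight with a knob, 44 mm across, 46 mm high, standing loose near the middle of the tin base to hold it down; origin: centre of its underside; to be left alone
- hammer: hammer lying loose on the bench at the right (-y) of the tray; to be left alone
- cup: copper cup, 72 mm across, 75 mm high, open top, loose at the left (+y) of the tray; origin: centre of its underside; to be left alone
- jar: glass jar with a steel cap, 64 mm across, 80 mm high, loose at the left (+y) of the tray; origin: centre of its underside; to be left alone

How it is judged (in metres and radians):
On the way, in this order (a step that is already met when the one before it is completed fails the run):
1. the first tongue from the loop is flat (value of joint tongue1 below 0.25 rad and value of joint each of tongue2, tongue3, tongue4 above 0.3 rad), for 0.05 s.
2. the second tongue from the loop is flat (value of joint tongue2 below 0.25 rad and value of joint each of tongue3, tongue4 above 0.3 rad), for 0.05 s.
3. the third tongue from the loop is flat (value of joint tongue3 below 0.25 rad and value of joint tongue4 above 0.3 rad), for 0.05 s.
4. the fourth tongue from the loop is flat (value of joint tongue4 below 0.25 rad), for 0.05 s.
At the end, for the whole second after the job is handed in: All four tongues lie within 0.25 rad (14 degrees) of flat, the tray rests within 15 mm of where it was, the weight stands on it within 25 mm of where it was, and hammer, cup and jar are within 20 mm of theirs (value of joint each of tongue1, tongue2, tongue3, tongue4 below 0.25 rad and distance of tray from where it was at the start of the episode below 0.015 m and linear speed of tray below 0.01 m/s and z of weight in the frame of tray above 0.02 m and distance of weight from where it was at the start of the episode below 0.025 m and distance of each of hammer, cup, jar from where it was at the start of the episode below 0.02 m); the robot touches nothing.
It fails at once if a tongue is bent backwards (over 1.15 rad) (value of joint any of tongue1, tongue2, tongue3, tongue4 above 1.15 rad).
It fails at once if the tin is dented: the robot bears on the tray with over 40 N (contact force between the fingers and tray above 40 N).
It fails at once if the tray is lifted, tipped or shoved over 15 mm (height (world z) of tray above 0.008 m or angle between tray's own z axis and vertical above 0.06 rad or distance of tray from where it was at the start of the episode above 0.015 m).
It fails at once if the brass weight is lifted, tipped or shoved over 25 mm (height (world z) of weight above 0.034 m or angle between weight's own z axis and vertical above 0.3 rad or distance of weight from where it was at the start of the episode above 0.025 m).
It fails at once if hammer, cup or jar is moved over 20 mm (distance of any of hammer, cup, jar from where it was at the start of the episode above 0.02 m).
It also fails if it takes over 45 s, if anything falls off the work surface, if the arm or the gripper's body presses on something with over 40 N, if the wrist force passes 120 N, or if a joint passes its speed limit or range.

## Working session

There is one attempt and no reset: what is moved stays moved. The work goes in short steps, Python scripts to look and compute and a tool call to move; the robot and the scene stay as the last step left them, time stands still between calls to the robot, and variables do not carry over. Pictures are saved under pics/ and viewed, at most 10 in all, crops included, and the job is handed in when it is done.

Besides the shell and the picture viewer there is one more tool, called after "Call:" by a JSON object that holds its "api" and its "payload", one argument or row to a line. move_arm: Moves the arm, as the interface text tells. Its arguments: {"type":"object","properties":{"moves":{"type":"array","items":{"type":"number"}},"jaw":{"type":"number"},"squeeze":{"type":"number"}},"required":["moves"]}

```bash
mkdir -p pics; cat > h.py <<'E'
from station import r
import numpy as np, cv2
def px2w(cam,uv,depth=None,z=None):
    c=r.camera_info(cam);K=np.array(c["intrinsics"]);T=np.array(c["extrinsics"])
    d=np.linalg.solve(K,[uv[0],uv[1],1.])
    if z is not None:
        w=T[:3,:3]@d; s=(z-T[2,3])/w[2]; return T[:3,3]+s*w
    return T[:3,:3]@(d*depth)+T[:3,3]
E
python3 - <<'E'
from h import *
for c in("top","side"):
    im,d=r.grab_frame(c); cv2.imwrite(f"pics/{c}0.png",im[:,:,::-1]); np.save(f"{c}_d.npy",d); np.save(f"{c}_i.npy",im)
    print(c,np.array(r.camera_info(c)["extrinsics"]).round(3).tolist())
Z=dict(tray=0.024,loop=.006,root1=.024,root2=.024,root3=.024,root4=.024,weight=.024,hammer=.01,cup=0.0,jar=0.0)
for q,z in Z.items():
    o=r.tip_of("top",q)[:2]
    print(q,[(round(a["score"],2),np.round(a["xy"]).tolist(),px2w("top",a["xy"],z=z).round(3).tolist()) for a in o])
print(r.read_state())
E
```

```text
top [[-0.019, -0.987, 0.16, 0.395], [-1.0, 0.015, -0.023, 0.005], [0.021, -0.16, -0.987, 1.084], [0.0, 0.0, 0.0, 1.0]]
side [[-0.953, -0.201, 0.227, 0.262], [-0.303, 0.677, -0.67, 0.869], [-0.019, -0.708, -0.706, 0.989], [0.0, 0.0, 0.0, 1.0]]
tray [(0.85, [306.0, 248.0], [0.561, 0.012, 0.024])]
loop [(0.65, [298.0, 180.0], [0.728, 0.029, 0.006])]
root1 [(0.86, [262.0, 235.0], [0.592, 0.113, 0.024]), (0.7, [258.0, 262.0], [0.529, 0.121, 0.024])]
root2 [(0.86, [262.0, 235.0], [0.592, 0.113, 0.024]), (0.7, [258.0, 262.0], [0.529, 0.121, 0.024])]
root3 [(0.86, [262.0, 235.0], [0.592, 0.113, 0.024]), (0.7, [258.0, 262.0], [0.529, 0.121, 0.024])]
root4 [(0.86, [262.0, 235.0], [0.592, 0.113, 0.024]), (0.7, [258.0, 262.0], [0.529, 0.121, 0.024])]
weight [(0.75, [316.0, 248.0], [0.559, -0.012, 0.024]), (0.16, [132.0, 206.0], [0.665, 0.415, 0.024])]
hammer [(0.83, [496.0, 277.0], [0.487, -0.432, 0.01])]
cup [(0.57, [132.0, 206.0], [0.672, 0.425, 0.0])]
jar [(0.96, [133.0, 285.0], [0.483, 0.414, 0.0])]
{'time': 0.6, 'qpos': array([-6.65214693e+01,  1.83089528e+01,  8.96384118e+01,  2.15793052e-04,
        7.20443747e+01, -1.14596872e+00]), 'dq': array([ 0.03284642,  0.06326527, -0.04473881,  0.10213095, -0.02790756,
        0.06632215]), 'effort': array([-1.01417263e-03, -4.15182459e+01, -2.34323752e+01, -1.68970737e-04,
        2.80749064e-04,  5.90636915e-06]), 'tcp_pos': array([ 0.23958702, -0.52271024,  0.30397149]), 'tool_rot': array([ 1.79991737e+02, -4.00401333e-05,  2.46244330e+01]), 'contact_force': array([ 0.57601636,  0.32954437, -0.01389801]), 'torque': array([0.04914931, 0.01354869, 0.02446302]), 'grip_force': 0.0, 'width': 1.000485755958585}
```

View pics/top0.png

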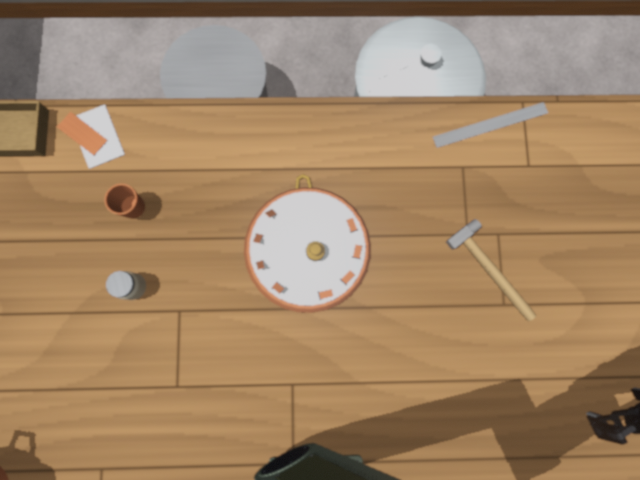

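View pics/side0.png

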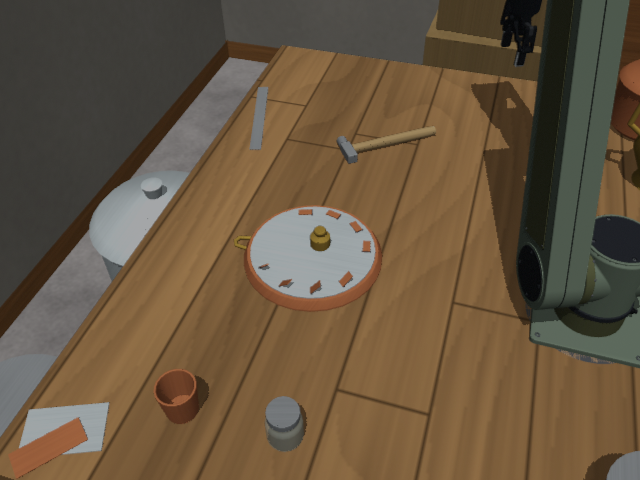

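The top picture shows the tray at (307,249), its loop at (304,182), the standing tongues at (271,213), (259,239), (262,265) and (279,287), the flat ones at the right, and the weight at (316,250). I'll refine the centre and yaw by segmentation.

```bash
python3 - <<'E'
from h import *
from scipy.optimize import least_squares
im=np.load("top_i.npy");d=np.load("top_d.npy")
hsv=cv2.cvtColor(im,cv2.COLOR_RGB2HSV)
white=((hsv[...,1]<50)&(hsv[...,2]>150)).astype(np.uint8)
n,l,s,c=cv2.connectedComponentsWithStats(white)
k=l[249,290]; m=(l==k).astype(np.uint8); print(s[k],c[k])
cn=max(cv2.findContours(m,0,cv2.CHAIN_APPROX_NONE)[0],key=cv2.contourArea)
hull=cv2.convexHull(cn)[:,0]
P=np.array([px2w("top",p,z=.024)[:2] for p in cn[:,0]])
f=least_squares(lambda q:np.hypot(P[:,0]-q[0],P[:,1]-q[1])-q[2],[.56,.01,.134],loss="soft_l1",f_scale=.002).x
print("tin circle",f.round(4))
# orange inside tin
o=((hsv[...,0]<14)|(hsv[...,0]>172))&(hsv[...,1]>90)
fm=np.zeros_like(white);cv2.fillConvexPoly(fm,hull,1);fm=cv2.erode(fm,np.ones((3,3),np.uint8),iterations=2)
n,l,s,c=cv2.connectedComponentsWithStats((o&(fm>0)).astype(np.uint8))
for i in range(1,n):
    if s[i,4]<8: continue
    w=px2w("top",c[i],z=.025)[:2]-f[:2]
    print(c[i].round(1),s[i,4],"r",np.hypot(*w).round(4),"ang",np.degrees(np.arctan2(w[1],w[0])).round(1))
# loop
y=((hsv[...,0]>15)&(hsv[...,0]<32)&(hsv[...,1]>140)); sub=np.zeros_like(y);sub[172:192,288:322]=y[172:192,288:322]
v,u=np.nonzero(sub);w=np.array([px2w("top",(a,b),z=.006)[:2] for a,b in zip(u,v)]);print(len(w))
if len(w): 
    q=w.mean(0)-f[:2]; print("loop",np.hypot(*q),np.degrees(np.arctan2(q[1],q[0])))
# depth-based heights on tin, weight
print("tin depth z",[px2w("top",p,depth=d[p[1],p[0]]).round(4).tolist() for p in[(290,230),(290,265),(330,275),(330,225)]])
cv2.imwrite("pics/crop.png",cv2.resize(im[170:320,235:380,::-1],None,fx=4,fy=4,interpolation=cv2.INTER_CUBIC))
E
```

```text
[ 250  191  116  115 9519] [306.27450362 247.32482404]
tin circle [0.5622 0.0089 0.1328]
[270.4 213. ] 25 r 0.1176 ang 46.1
[351.4 224.7] 56 r 0.1158 ang -63.9
[257.8 238. ] 36 r 0.1162 ang 78.7
[357.2 251.1] 58 r 0.1161 ang -95.7
[260.1 264.5] 28 r 0.1152 ang 109.9
[347.4 277. ] 63 r 0.1158 ang -128.1
[277.9 287.5] 46 r 0.1147 ang 143.7
[325.2 293.8] 60 r 0.1158 ang -160.0
0
tin depth z [[0.6027, 0.0482, 0.0247], [0.521, 0.049, 0.0231], [0.4964, -0.0426, 0.0231], [0.6125, -0.045, 0.0277]]
```

View pics/crop.png

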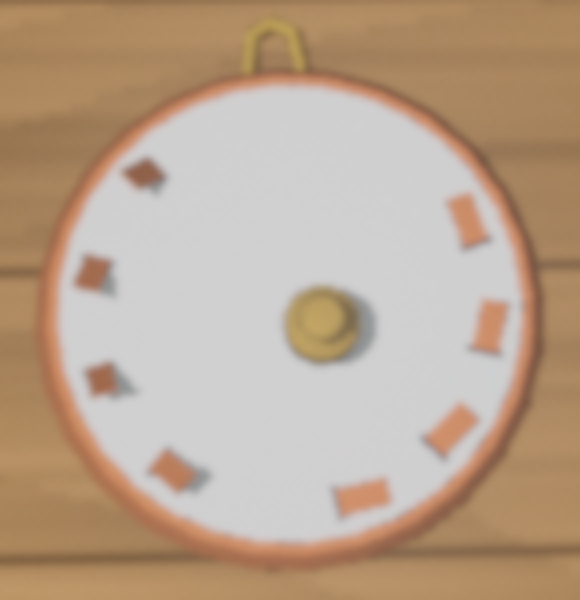

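The flat tongues give a consistent yaw of 2.7° with the centre at (0.562, 0.009), and the standing tongues and tin height agree with that. Now I'll move over, with the gripper shut, to a start point near the loop.

Call:
{"api": "move_arm", "payload": {
  "moves": [20,-11,0,0,52,-29,0,0,87,-48,0,0,122,-68,0,0,157,-87,0,0,192,-107,0,0,227,-126,0,0,262,-146,0,0],
  "jaw": 1,
  "squeeze": 20
}}

```text
time: 1.27
tcp_pos: [0.4177, -0.2792, 0.3042]
tool_rot: [180.0, -0.0, 24.6]
contact_force: [1.4, -0.9, -0.4]
width: -0.0
grip_force: 0.0
```

Call:
{"api": "move_arm", "payload": {
  "moves": [35,-19,0,0,70,-39,0,0,105,-58,0,0,140,-78,0,0,175,-97,0,0,210,-117,0,0,245,-136,0,0,280,-155,0,0]
}}

```text
time: 1.93
tcp_pos: [0.6077, -0.0213, 0.3041]
tool_rot: [180.0, -0.0, 24.7]
contact_force: [0.1, -0.2, -0.1]
width: -0.003
grip_force: 0.0
```

```bash
cat >> h.py <<'E'
C=np.array([.562,.009]);YAW=2.7
from scipy.spatial.transform import Rotation as Ro
def totool(p):
    s=r.read_state();R=Ro.from_euler("xyz",s["tool_rot"],degrees=True).as_matrix()
    return ((np.atleast_2d(p)-s["tcp_pos"])@R*1000).round(1)
def arc(angs,z,rad=.115):
    t=np.radians(np.array(angs)+YAW);return np.c_[C[0]+rad*np.cos(t),C[1]+rad*np.sin(t),np.full(len(t),z)]
E
python3 - <<'E'
from h import *
s=r.read_state();print(s["time"],s["tcp_pos"],s["tool_rot"],s["width"],r.tips_ahead,s["contact_force"])
print(totool(arc([20],.13)))
E
```

```text
1.9333 [ 0.60773471 -0.02128313  0.30406552] [ 1.79978920e+02 -1.29460097e-02  2.46514591e+01] -0.0028027702065960684 0.0726 [ 0.08200104 -0.16964582 -0.07618662]
[[ 86.  -42.7 174.1]]
```

Call:
{"api": "move_arm", "payload": {
  "moves": [20,-10,20,0,45,-22,45,0,70,-34,75,0,86,-43,105,0,86,-43,135,0,86,-43,160,0,86,-43,174,0,86,-43,174,0]
}}

```text
time: 2.6
tcp_pos: [0.6651, 0.0518, 0.1256]
tool_rot: [-179.8, 0.4, 24.6]
contact_force: [-1.0, -0.0, -0.2]
width: -0.0
grip_force: 0.0
```

```bash
python3 - <<'E'
from h import *
for c in("top","side"):
    im,d=r.grab_frame(c)
    a=im[150:330,200:440] if c=="top" else im[120:330,190:430]
    cv2.imwrite(f"pics/{c}1.png",cv2.resize(a[:,:,::-1],None,fx=2.5,fy=2.5))
    b=im
s=r.read_state();print(s["tcp_pos"],s["tool_rot"],s["contact_force"])
print(totool(arc([20],.1015)))
E
python3 -c "
import cv2,numpy as np
a=cv2.imread('pics/top1.png');b=cv2.imread('pics/side1.png');h=max(a.shape[0],b.shape[0])
p=[cv2.copyMakeBorder(i,0,h-i.shape[0],0,0,0) for i in(a,b)];m=np.hstack(p);cv2.imwrite('pics/both1.png',cv2.resize(m,(800,int(800*h/m.shape[1]))))"
```

```text
[0.66733916 0.05165497 0.12988615] [-1.79999598e+02  1.85700945e-02  2.46247936e+01] [-0.03328265 -0.01971937  0.86382189]
[[ 1.4 -1.3 28.4]]
```

View pics/both1.png

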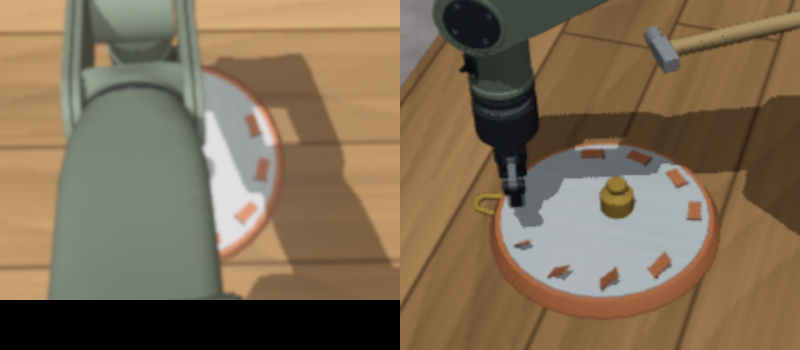

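The crops show the closed fingertips over the tin beside the loop (side crop about (517,200)), before the first tongue at (523,244). I'll descend slowly.

Call:
{"api": "move_arm", "payload": {
  "moves": [1,-1,5,0,1,-1,10,0,1,-1,15,0,1,-1,19,0,1,-1,23,0,1,-1,26,0,1,-1,28,0,1,-1,28,0]
}}

```text
time: 3.37
tcp_pos: [0.6674, 0.0529, 0.1013]
tool_rot: [-180.0, 0.1, 24.6]
contact_force: [0.4, -0.3, 1.3]
width: -0.002
grip_force: 0.0
```

```bash
python3 - <<'E'
from h import *
s=r.read_state();print(s["tcp_pos"],s["tool_rot"],s["contact_force"])
print(totool(arc(range(20,164,3),.101)).tolist())
E
```

```text
[0.66739651 0.05294164 0.10128846] [-1.79985956e+02  5.31596648e-02  2.46233222e+01] [ 0.43185472 -0.25294267  1.27365879]
[[0.8, -0.1, 0.3], [0.9, -6.1, 0.3], [0.6, -12.1, 0.3], [0.0, -18.1, 0.3], [-0.9, -24.1, 0.3], [-2.1, -30.0, 0.3], [-3.6, -35.8, 0.3], [-5.4, -41.6, 0.3], [-7.6, -47.2, 0.3], [-10.0, -52.7, 0.3], [-12.7, -58.1, 0.3], [-15.6, -63.3, 0.3], [-18.9, -68.4, 0.3], [-22.4, -73.3, 0.3], [-26.1, -78.0, 0.3], [-30.1, -82.5, 0.3], [-34.3, -86.8, 0.3], [-38.8, -90.9, 0.3], [-43.4, -94.7, 0.4], [-48.3, -98.3, 0.4], [-53.3, -101.6, 0.4], [-58.5, -104.6, 0.4], [-63.8, -107.4, 0.4], [-69.3, -109.9, 0.4], [-74.9, -112.1, 0.4], [-80.6, -114.0, 0.4], [-86.4, -115.6, 0.4], [-92.3, -116.9, 0.4], [-98.3, -117.9, 0.4], [-104.3, -118.5, 0.4], [-110.3, -118.9, 0.4], [-116.3, -118.9, 0.4], [-122.3, -118.7, 0.4], [-128.3, -118.1, 0.4], [-134.2, -117.2, 0.4], [-140.1, -116.0, 0.4], [-146.0, -114.5, 0.5], [-151.7, -112.7, 0.5], [-157.3, -110.5, 0.5], [-162.9, -108.1, 0.5], [-168.2, -105.4, 0.5], [-173.5, -102.5, 0.5], [-178.6, -99.2, 0.5], [-183.5, -95.7, 0.5], [-188.2, -92.0, 0.5], [-192.7, -88.0, 0.5], [-197.0, -83.7, 0.5], [-201.0, -79.3, 0.5]]
```

Call:
{"api": "move_arm", "payload": {
  "moves": [1,-6,0,0,0.5,-12,0,0,0,-18,0,0,-1,-24,0,0,-2,-30,0,0,-3.5,-36,0,0,-5.5,-41.5,0,0,-7.5,-47,0,0]
}}

```text
time: 4.03
tcp_pos: [0.641, 0.0931, 0.1022]
tool_rot: [180.0, -0.0, 24.6]
contact_force: [-0.0, -0.1, 1.3]
width: -0.003
grip_force: 0.3
```

```bash
python3 - <<'E'
from h import *
s=r.read_state();print(s["tcp_pos"],s["contact_force"])
print(totool(arc(range(47,164,3),.101)).tolist()[:9])
E
```

```text
[0.64095989 0.09310012 0.10217168] [-0.03127631 -0.07384999  1.34048834]
[[-2.7, -5.2, 1.2], [-5.4, -10.6, 1.2], [-8.3, -15.8, 1.2], [-11.6, -20.9, 1.2], [-15.1, -25.8, 1.2], [-18.8, -30.5, 1.2], [-22.8, -35.0, 1.2], [-27.0, -39.3, 1.1], [-31.5, -43.3, 1.1]]
```

Call:
{"api": "move_arm", "payload": {
  "moves": [-2.5,-5,0.5,0,-5.5,-10.5,1,0,-8.5,-16,1,0,-11.5,-21,1,0,-15,-26,1,0,-19,-30.5,1,0,-23,-35,1,0,-27,-39,1,0]
}}

```text
time: 4.7
tcp_pos: [0.6001, 0.117, 0.101]
tool_rot: [180.0, -0.0, 24.6]
contact_force: [2.3, 0.2, 1.0]
width: 0.0
grip_force: 1.0
```

```bash
python3 - <<'E'
from h import *
s=r.read_state();print(s["tcp_pos"],s["contact_force"])
print(totool(arc(range(71,164,3),.101)).tolist())
im,d=r.grab_frame("side"); cv2.imwrite("pics/side2.png",cv2.resize(im[120:330,190:430,::-1],None,fx=3,fy=2.8))
E
```

```text
[0.60011061 0.11698137 0.1009708 ] [2.31173689 0.15929729 1.03516356]
[[-4.3, -4.6, -0.0], [-9.0, -8.4, -0.0], [-13.8, -12.0, -0.0], [-18.8, -15.3, -0.1], [-24.0, -18.4, -0.1], [-29.4, -21.2, -0.1], [-34.8, -23.6, -0.1], [-40.4, -25.8, -0.1], [-46.2, -27.7, -0.1], [-52.0, -29.4, -0.1], [-57.8, -30.6, -0.1], [-63.8, -31.6, -0.1], [-69.8, -32.3, -0.1], [-75.8, -32.7, -0.1], [-81.8, -32.7, -0.1], [-87.8, -32.4, -0.1], [-93.8, -31.9, -0.1], [-99.7, -31.0, -0.1], [-105.6, -29.8, -0.1], [-111.5, -28.2, -0.1], [-117.2, -26.4, -0.1], [-122.9, -24.3, -0.1], [-128.4, -21.9, -0.1], [-133.8, -19.2, -0.1], [-139.0, -16.2, -0.1], [-144.1, -13.0, -0.1], [-149.0, -9.5, -0.1], [-153.7, -5.7, -0.1], [-158.2, -1.8, -0.1], [-162.5, 2.5, -0.1], [-166.5, 6.9, -0.1]]
```

View pics/side2.png

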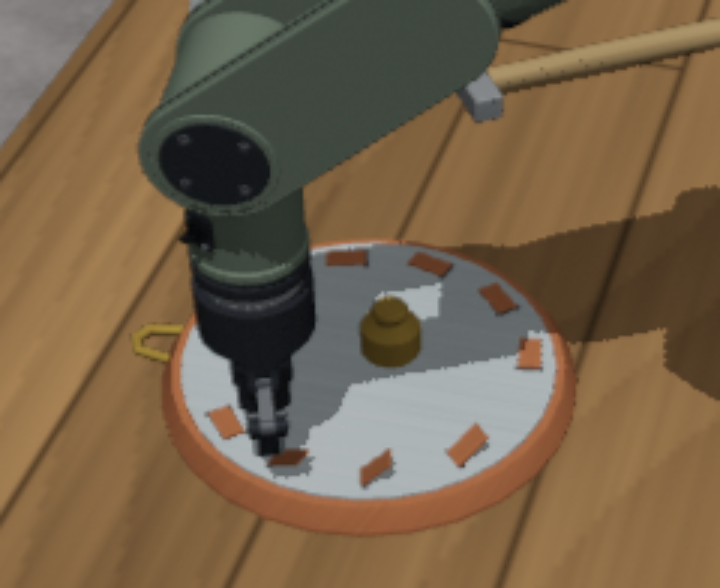

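Tongue 1 lies flat at (225,422), the tray and weight haven't moved, and the fingertip is at tongue 2. I'll carry on along the arc.

Call:
{"api": "move_arm", "payload": {
  "moves": [-4.5,-4.5,0,0,-9,-8.5,0,0,-14,-12,0,0,-19,-15.5,0,0,-24,-18.5,0,0,-29.5,-21,0,0,-35,-23.5,0,0,-40.5,-26,0,0]
}}

```text
time: 5.42
tcp_pos: [0.552, 0.1235, 0.1008]
tool_rot: [-180.0, 0.0, 24.6]
contact_force: [0.6, 0.1, -0.2]
width: -0.002
grip_force: 0.0
```

```bash
python3 - <<'E'
from h import *
s=r.read_state();print(s["tcp_pos"],s["contact_force"])
print(totool(arc(range(95,164,3),.101)).tolist())
E
```

```text
[0.55196719 0.12350389 0.10079386] [ 0.58233933  0.12413332 -0.21387075]
[[-5.1, -1.7, -0.2], [-10.9, -3.3, -0.2], [-16.8, -4.6, -0.2], [-22.7, -5.6, -0.2], [-28.7, -6.3, -0.2], [-34.7, -6.7, -0.2], [-40.7, -6.7, -0.2], [-46.8, -6.4, -0.2], [-52.8, -5.9, -0.2], [-58.7, -5.0, -0.2], [-64.6, -3.7, -0.2], [-70.4, -2.2, -0.2], [-76.2, -0.4, -0.2], [-81.8, 1.7, -0.2], [-87.3, 4.1, -0.2], [-92.7, 6.8, -0.2], [-97.9, 9.8, -0.2], [-103.0, 13.0, -0.2], [-107.9, 16.5, -0.2], [-112.6, 20.3, -0.1], [-117.1, 24.3, -0.1], [-121.4, 28.5, -0.1], [-125.5, 32.9, -0.1]]
```

Call:
{"api": "move_arm", "payload": {
  "moves": [-5,-1.5,0,0,-11,-3.5,0,0,-17,-4.5,0,0,-22.5,-5.5,0,0,-28.5,-6.5,0,0,-34.5,-6.5,0,0,-40.5,-6.5,0,0,-46.5,-6.5,0,0]
}}

```text
time: 6.08
tcp_pos: [0.507, 0.1097, 0.1008]
tool_rot: [-180.0, 0.0, 24.6]
contact_force: [0.4, -0.9, 0.7]
width: -0.002
grip_force: 0.2
```

```bash
python3 - <<'E'
from h import *
s=r.read_state();print(s["tcp_pos"],s["contact_force"])
print(totool(arc(range(119,167,3),.101)).tolist())
im,d=r.grab_frame("side"); cv2.imwrite("pics/side3.png",cv2.resize(im[120:330,190:430,::-1],None,fx=3,fy=2.8))
E
```

```text
[0.50695498 0.10972098 0.10075114] [ 0.44760144 -0.8536514   0.73050469]
[[-6.1, 0.4, -0.2], [-12.0, 1.3, -0.2], [-17.9, 2.5, -0.2], [-23.8, 4.0, -0.2], [-29.5, 5.8, -0.2], [-35.1, 7.9, -0.2], [-40.7, 10.3, -0.2], [-46.1, 13.0, -0.2], [-51.3, 16.0, -0.2], [-56.4, 19.2, -0.2], [-61.3, 22.7, -0.2], [-66.0, 26.5, -0.2], [-70.5, 30.5, -0.2], [-74.8, 34.7, -0.2], [-78.8, 39.2, -0.2], [-82.6, 43.8, -0.2]]
```

View pics/side3.png

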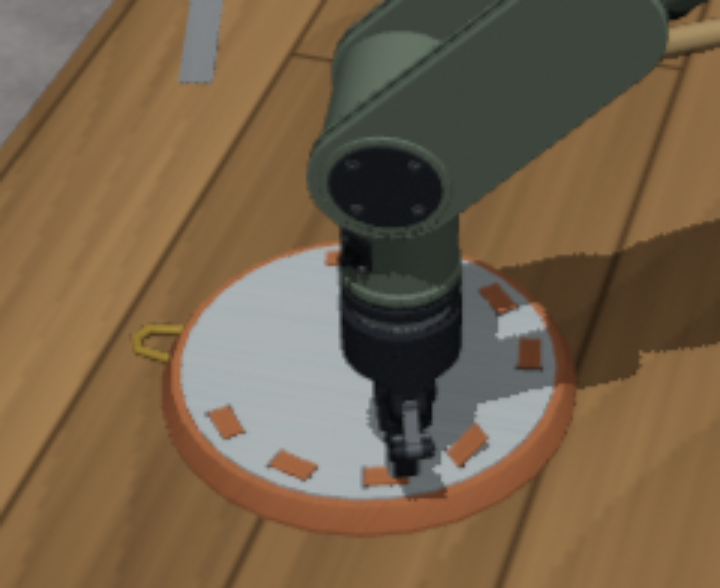

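Tongues 1 and 2 lie flat at (225,422) and (293,465), and tongue 3 at (383,477) is down under the tip. Tongue 4 at (467,445) is still standing. I'll finish the arc.

Call:
{"api": "move_arm", "payload": {
  "moves": [-6,0.5,0,0,-12,1.5,0,0,-18,2.5,0,0,-24,4,0,0,-29.5,6,0,0,-35,8,0,0,-40.5,10.5,0,0,-46,13,0,0]
}}

```text
time: 6.8
tcp_pos: [0.4712, 0.0786, 0.101]
tool_rot: [180.0, -0.0, 24.6]
contact_force: [0.3, 0.1, 0.5]
width: 0.001
grip_force: 0.3
```

```bash
python3 - <<'E'
from h import *
s=r.read_state();print(s["tcp_pos"],s["contact_force"])
print(totool(arc(range(143,167,3),.101)).tolist())
E
```

```text
[0.47116014 0.07863505 0.10102522] [0.32997364 0.10058659 0.5058238 ]
[[-5.8, 2.7, 0.0], [-10.9, 5.9, 0.0], [-15.8, 9.4, 0.0], [-20.5, 13.2, 0.0], [-25.0, 17.1, 0.0], [-29.3, 21.4, 0.0], [-33.3, 25.8, 0.0], [-37.2, 30.5, 0.0]]
```

Call:
{"api": "move_arm", "payload": {
  "moves": [-6,2.5,0,0,-11,6,0,0,-16,9.5,0,0,-20.5,13,0,0,-25,17,0,0,-29.5,21.5,0,0,-33.5,26,0,0,-33.5,26,0,0]
}}

```text
time: 7.47
tcp_pos: [0.4513, 0.0406, 0.1008]
tool_rot: [-180.0, 0.0, 24.6]
contact_force: [-0.1, 0.5, 0.1]
width: -0.001
grip_force: 0.0
```

Call:
{"api": "move_arm", "payload": {
  "moves": [0,0,-10,0,0,0,-30,0,0,0,-60,0,0,0,-90,0,-20,35,-110,0,-40,65,-120,0,-60,95,-130,0,-60,95,-130,0]
}}

```text
time: 8.13
tcp_pos: [0.4371, -0.0744, 0.2331]
tool_rot: [179.7, -0.2, 24.4]
contact_force: [-0.6, 0.2, -0.6]
width: 0.001
grip_force: 0.0
```

```bash
python3 - <<'E'
from h import *
s=r.read_state();print(s["time"],s["tcp_pos"],s["contact_force"])
im,d=r.grab_frame("side"); cv2.imwrite("pics/side4.png",cv2.resize(im[120:330,190:430,::-1],None,fx=3,fy=2.8))
E
```

```text
8.1333 [ 0.43712995 -0.07437262  0.23309463] [-0.6497237   0.15236902 -0.565777  ]
```

View pics/side4.png

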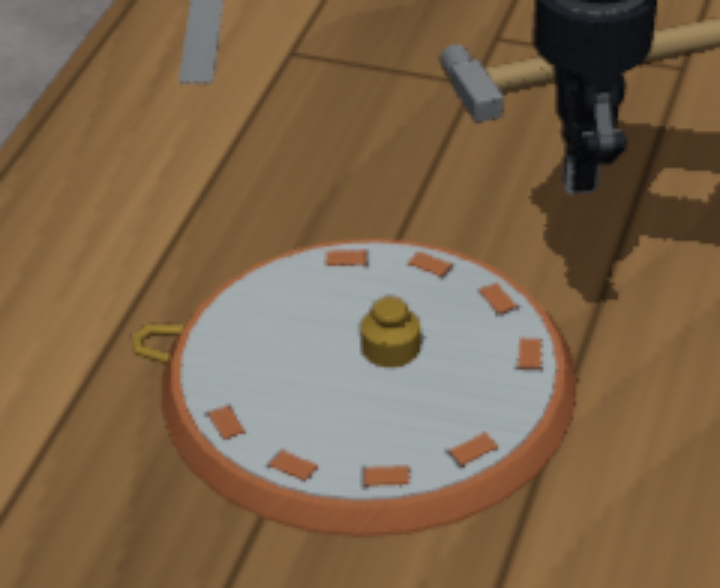

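All four tongues lie flat at (225,422), (293,465), (386,476) and (472,449). The tray and weight are where they were, and the arm is clear.

```bash
python3 -c "
from station import r
print(r.sign_off())"
```

```text
the job is handed in; nothing more can be done
None
```

I smoothed the four standing tongues flat in order from the loop in one light pass. In the last picture the tray, weight and hammer had not moved, and the cup and jar were outside it but never approached. The job is handed in; no verdict came back.

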